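# Ballast the bench lamp stand and lock its sprung mast at the mark

## Task

Get the bench lamp stand ready: tip the four steel slugs out of the open tin into the stand's grey ballast tray, then stand the empty tin upright on the bench and let go of it. Next grip the stand's silver mast, press it down against its spring until the lower edge of its black ring is level with the top of the red lever hub, and keep it gripped there, without slipping or letting go, while you swing the upright red cam lever clockwise (seen from above) fully home against its steel stop. Finish with the mast still in the gripper, held at its mark, and leave the lamp head, yellow can, flanged fitting, screwdriver and brass spacer where they are, without shoving the stand about.

Things in the scene. Friction and masses are not known exactly. Their poses are not given: they have to be found in the camera images.
- stand: Bench lamp stand, loose, 3 kg; origin on the mast's axis at its underside. Steel foot plate 8 mm thick, own x -95 to 95, y -60 to 270 mm, with a grey ballast tray. At the origin an outer tube (32 mm dia), a black collar (46 mm dia) and on it the lever's round red hub (42 mm dia, top 120 mm above the bench). A steel stop lug stands 20 to 34 mm from the axis on the own -x side, up to 125 mm high.
- tray_in (a point): Centre of the inner floor of the ballast tray, 160 mm along the stand's +y axis from the mast axis, 11 mm above the bench; axes as the stand's. The tray is inside 164 mm (x) by 204 mm (y), its walls are 3 mm thick and their tops stand 53 mm above the bench.
- collar_top (a point): Point on the mast's axis at the height of the top of the red lever hub (120 mm above the bench): the level at which the lower edge of the mast's black ring belongs.
- mast: The sliding mast of the stand: silver tube 22 mm dia, 150 mm long, with a brass spigot on top and a black length ring; origin on its axis at the lower edge of the black ring (60 mm below the top of the tube), z up. It slides up and down in the collar and can turn about z; its starting turn means nothing.
- mast_slide (a joint): Height of the mast over its mark in m: 0 when the ring's lower edge is level with the hub's top, positive above; travel -0.015 to 0.085. Starts 45 to 78 mm high. On a spring with friction: it takes up to 8 to 10 N of push to reach 0 and springs back up several cm if let go with the lever open. The mast also turns freely about its axis, so a gripper may turn while gripping it.
- mast_ring (a point): Point on the mast's axis at the lower edge of its black length ring (ring 6 mm high).
- mast_top (a point): Top of the mast: the end of its brass spigot (16 mm dia, 16 mm long). Below the spigot the silver tube is 22 mm dia; at the mark, 60 mm of tube and the spigot stand above the red hub.
- lever (a joint): Angle of the red cam lever in rad about the mast's axis: 0 = closed against the steel stop, growing as it opens counter-clockwise seen from above, up to 1.4. Stiff (0.12 to 0.2 N m), stays where it is left, and clamps the mast over its last 0.5 rad.
- lever_blade (a point): Middle of the lever's upright red blade, a plate 5 mm thick (outer edge 9 mm) standing radially beside the mast, 14 to 64 mm from its axis, 116 to 158 mm above the bench; this point is 37 mm from the axis, 137 mm up. Closed, the blade points along the stand's own -x. A finger gripping the mast with its tip below the blade's top pushes the blade round as the gripper turns about the mast.
- tin: Open steel tin, loose, about 0.14 kg. Origin: centre of its underside, z up out of its mouth. 62 mm high, 62 mm outside diameter, straight walls 2.5 mm thick, bottom 3 mm. It holds the four slugs. It may be tipped to any side.
- tin_rim (a point): Centre of the tin's mouth, 62 mm above its underside.
- slug1: Steel slug, dark round bar offcut 20 mm dia, 24 mm long, 58 g; origin at its centre. One of four that start standing in the tin; they slide out when the tin is tipped 115 to 130 degrees from upright, sometimes only after a shake.
- slug2: Steel slug, dark round bar offcut 20 mm dia, 24 mm long, 58 g; origin at its centre. One of four that start standing in the tin; they slide out when the tin is tipped 115 to 130 degrees from upright, sometimes only after a shake.
- slug3: Steel slug, dark round bar offcut 20 mm dia, 24 mm long, 58 g; origin at its centre. One of four that start standing in the tin; they slide out when the tin is tipped 115 to 130 degrees from upright, sometimes only after a shake.
- slug4: Steel slug, dark round bar offcut 20 mm dia, 24 mm long, 58 g; origin at its centre. One of four that start standing in the tin; they slide out when the tin is tipped 115 to 130 degrees from upright, sometimes only after a shake.
- can: Bystander: closed can with a yellow label, 66 mm dia, 80 mm high, 0.4 kg; origin under its centre. It and the tin may change places.
- lamp: Bystander: black round lamp head lying on the bench, 104 mm dia, 24 mm high, with a clamp on one side reaching to 98 mm from its origin; origin under the centre of the disc.
- flange: Bystander: steel fitting with two flanges, 96 mm dia at the foot, 72 mm high; origin under its centre.
- driver: Bystander: screwdriver with an orange handle lying on the bench.
- spacer: Bystander: brass ring, 60 mm dia, 16 mm high; origin under its centre.

How it is judged:
On the way, in this order (a step that is already met when the one before it is completed fails the run):
1. the tin is tipped over the ballast tray (angle between tin's own z axis and vertical above 1 rad and x of tin_rim in the frame of tray_in between -0.11 and 0.11 m and y of tin_rim in the frame of tray_in between -0.13 and 0.13 m and z of tin_rim in the frame of tray_in above 0 m).
2. all four slugs lie in the ballast tray (x of slug1 in the frame of tray_in between -0.085 and 0.085 m and y of slug1 in the frame of tray_in between -0.105 and 0.105 m and z of slug1 in the frame of tray_in between -0.035 and 0.035 m and x of slug2 in the frame of tray_in between -0.085 and 0.085 m and y of slug2 in the frame of tray_in between -0.105 and 0.105 m and z of slug2 in the frame of tray_in between -0.035 and 0.035 m and x of slug3 in the frame of tray_in between -0.085 and 0.085 m and y of slug3 in the frame of tray_in between -0.105 and 0.105 m and z of slug3 in the frame of tray_in between -0.035 and 0.035 m and x of slug4 in the frame of tray_in between -0.085 and 0.085 m and y of slug4 in the frame of tray_in between -0.105 and 0.105 m and z of slug4 in the frame of tray_in between -0.035 and 0.035 m), for 0.2 s.
3. the empty tin stands upright on the bench, let go (all of step 2 and angle between tin's own z axis and vertical below 0.1 rad and height (world z) of tin between -0.005 and 0.005 m and contact force between the fingers and tin below 0.1 N and linear speed of tin below 0.05 m/s), for 0.2 s.
4. the mast is gripped and held at its mark, the lever still open (contact force between the fingers and mast above 2 N and value of joint mast_slide between -0.006 and 0.006 m and value of joint lever above 0.6 rad), for 0.2 s.
5. the lever is closed, the mast still held at its mark (contact force between the fingers and mast above 2 N and value of joint mast_slide between -0.006 and 0.006 m and value of joint lever below 0.08 rad), for 0.2 s.
At the end, for the whole second after the job is handed in: The gripper still grips the mast (more than 2 N), the mast stands within 6 mm of its mark, the lever is closed to within 0.08 rad, all four slugs lie in the ballast tray, and the tin stands upright on the bench (within 0.1 rad), let go and at rest (all of step 3 and all of step 5); the arm keeps its last pose, push and grip.
It fails at once if the lever is swung while the mast is not gripped (value of joint lever below 0.6 rad and contact force between the fingers and mast below 0.5 N).
It fails at once if the mast is more than 10 mm off its mark while the lever is being swung (value of joint lever below 0.6 rad and not (value of joint mast_slide between -0.01 and 0.01 m)).
It fails at once if the stand is shoved more than 30 mm (distance of stand from where it was at the start of the episode above 0.03 m).
It fails at once if a bystander is moved more than 30 mm (distance of any of lamp, can, flange, driver, spacer from where it was at the start of the episode above 0.03 m).
It also fails if it takes over 64 s, if anything falls off the work surface, if the arm or the gripper's body presses on something with over 40 N, if the wrist force passes 120 N, or if a joint passes its speed limit or range.

## Robot

A 6-joint arm with a two-finger parallel gripper is mounted at the origin on the work surface. World frame = base frame: x ahead of the robot, y to its left, z up, the work surface at z = 0. Lengths are in m, angles in rad, forces in N, time in s.
With the tool pointing down it reaches from about 0.325 to 0.875 m from the base axis. Payload 4.4 kg.
Tool frame: the origin (TCP) lies at the very end of the fingers, on their centre line; the grasp point (between the pads) lies robot.grip_point_offset behind it (robot.grip_point_offset is the distance from the TCP to the grasp point, in m); z points along the fingers, y is the line along which they close (so a half turn about z gives the same grasp; the last joint's range is limited). The gripper opens to 85 mm and grips with 20 to 120 N. Pads are 22 mm wide; open, the fingers measure 114 mm over their backs; the gripper's body (76 mm by 85 mm) begins 54 mm behind the grasp point. The pads swing forward as they close: fully open they stand 13 mm farther back than shut.
Start: joints at [1.119, 0.207, 1.542, -0, 1.393, -0.15], TCP at [0.17, 0.549, 0.231] pointing down, gripper open.
Joint ranges: [-2.73, 2.73], [-0.86, 2.22], [0.23, 2.46], [-1.11, 4.25], [0.08, 2.63], [-2.82, 2.82]. Speed limits (rad/s): [2.79, 2.79, 3.14, 3.14, 3.14, 3.14].

## Interface

Orientations are given as [roll, pitch, yaw] about the fixed x, y, z axes, in that order (R = Rz(yaw) Ry(pitch) Rx(roll)).
In Python, from cell import robot, read_camera, camera_model gives the robot as it stands.
- The arm moves only by the shell command python3 -m creep 'ROWS' [FORCE]. ROWS is JSON, one flat list of numbers, 7 for each row, row after row: the shift along the world's x, y, z in mm, then the turn, a rotation vector about the world's x, y, z in rad, then the opening, from 0 (shut) to 1 (fully open). A call has 1 to 12 rows; each row is the pose to reach, as a shift and turn from the pose commanded when the call began; what a row does not reach only later rows make up. A row lasts 1/10 s, in which the tool goes at most 50 mm and 8.59 degrees, less where a joint would pass 70% of its speed; a pose out of reach is approached as far as the arm can. A call with a gripper value outside its range is refused whole. The fingers move at their own pace and stop on an object; FORCE is the grip in N (left out, the last holds). Time passes only in rows, so rows that repeat a pose let the fingers close. It gives the time, the measured TCP pose, the force, the opening and the grip force at its end, in the units of the state.
- robot.sense(): the state, without advancing time (a new reading comes with each control period).
- read_camera(name): name is "scene" or "side" or "wrist"; returns the picture (384x512x3 uint8, red, green, blue); there is no depth.
- camera_model(name): a dict with "mtx" (3x3 intrinsics, pixels), "k1" (the pictures are not rectified: a ray, as slopes to the right and down, at radius r is drawn at 1 + k1 r^2 times it, then the intrinsics apply), "rvec" (rotation vector, rad) and "tvec" (3), from world to camera coordinates, as OpenCV has them. Camera axes: x right, y down, z forward; pixel columns grow to the right and rows downward; lengths in m; the calibration is good to about 2 mm. A picture is of the moment at which its call begins: read the wrist's pose just before it. camera_model takes no time and is no camera call; for the wrist camera it gives the pose at the moment of the call.
- robot.hand_in(): hands the job in; it is judged then, once.
The state is a dict: "clock": time; "qpos": joint angles; "qd": joint speeds; "joint_torque": joint torques, N m; "ee_pos": TCP position; "orientation": TCP orientation; "contact_force": force on the tool from outside, world axes, zero at the start; "ft_torque": the same for the moment, N m; "opening": finger opening in m; "grasp_force": force on a finger pad.
Only numpy, scipy, OpenCV 4.12 (cv2) and the standard library are available. Lean on these libraries where they do the work, as an engineer would, in place of code of your own. Each camera call takes 0.05 s, during which the arm holds its last target. There are 200 camera calls.

## Working session

There is one attempt and no reset: what is moved stays moved. The work goes in short steps, Python scripts to look and compute and a shell command to move; the robot and the scene stay as the last step left them, time stands still between calls to the robot, and variables do not carry over. Pictures are saved under pics/ and viewed, at most 11 in all, crops included, and the job is handed in when it is done.

```bash
ls; mkdir -p pics
cat > h.py <<'E'
import numpy as np, cv2
from cell import robot, read_camera, camera_model
def ray(m,uv):
    K=np.array(m["mtx"],float);k1=m["k1"]
    d=cv2.undistortPoints(np.array(uv,float).reshape(-1,1,2),K,np.array([k1,0,0,0.]))[:,0]
    R=cv2.Rodrigues(np.array(m["rvec"],float))[0];t=np.array(m["tvec"],float).ravel()
    D=np.c_[d,np.ones(len(d))]@R
    return -R.T@t, D/np.linalg.norm(D,axis=1)[:,None]
def onz(m,uv,z):
    o,D=ray(m,uv);return o+D*((z-o[2])/D[:,2])[:,None]
def tri(ms,uvs):
    A=0;b=0
    for m,uv in zip(ms,uvs):
        o,D=ray(m,[uv]);P=np.eye(3)-np.outer(D[0],D[0]);A=A+P;b=b+P@o
    return np.linalg.solve(A,b)
def proj(m,p):
    return cv2.projectPoints(np.array(p,float).reshape(-1,1,3),np.array(m["rvec"],float),np.array(m["tvec"],float),np.array(m["mtx"],float),np.array([m["k1"],0,0,0.]))[0][:,0]
E
python3 - <<'E'
from h import *
for n in ("scene","side"):
    im=read_camera(n);m=camera_model(n);cv2.imwrite(f"pics/{n}0.png",cv2.resize(im[:,:,::-1],(800,600)));np.save(n+"0",im)
    print(n,m,ray(m,[[256,192]]))
print(robot.sense(),robot.grip_point_offset)
E
```

```text
pics
scene {'mtx': array([[447.05313965,   0.        , 250.92228773],
       [  0.        , 447.05313965, 194.36416534],
       [  0.        ,   0.        ,   1.        ]]), 'k1': 0.028519566231889303, 'rvec': array([ 2.46311325,  0.88485358, -0.26763007]), 'tvec': array([-0.50070603, -0.15814141,  1.34914176])} (array([ 0.93271401, -0.31533717,  1.06136976]), array([[-0.33682289,  0.40429208, -0.85035184]]))
side {'mtx': array([[465.59091141,   0.        , 260.80685241],
       [  0.        , 465.59091141, 191.67942433],
       [  0.        ,   0.        ,   1.        ]]), 'k1': -0.1558618536992841, 'rvec': array([ 0.2194898 , -2.90776431,  1.05943993]), 'tvec': array([0.59117362, 0.07377937, 1.23808109])} (array([0.48849024, 0.81915489, 0.98900808]), array([[ 0.09502609, -0.63501117, -0.76663606]]))
{'clock': 0.1, 'qpos': array([ 1.11951289e+00,  2.07362962e-01,  1.54282048e+00,  1.33925668e-05,
        1.39349018e+00, -1.50482954e-01]), 'qd': array([-0.0008201 , -0.00053079, -0.00322119,  0.00040741,  0.00192284,
       -0.00108186]), 'joint_torque': array([ 1.29424247e-03, -3.84094369e+01, -2.92549127e+01, -3.94495180e-05,
        4.92045918e-03,  9.34969819e-06]), 'ee_pos': array([0.17006008, 0.54856175, 0.23022142]), 'orientation': array([-3.13953717e+00, -3.24998863e-04,  2.84078946e+00]), 'contact_force': array([-0.49337029, -1.06969973, -0.45192744]), 'ft_torque': array([0.00746031, 0.00854253, 0.01828714]), 'grasp_force': 0.0, 'opening': 0.08555521272170573} 0.0187
```

View pics/scene0.png

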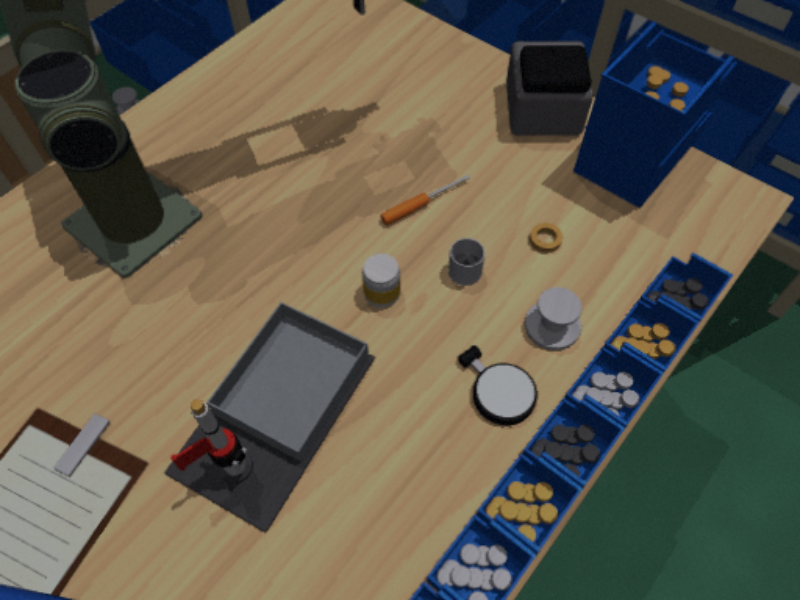

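View pics/side0.png

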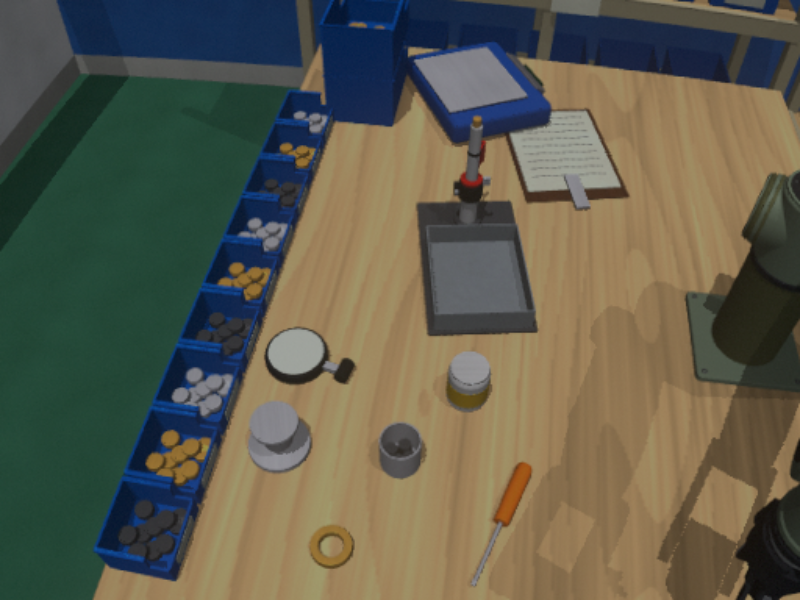

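The scene view shows the tin at (467,260), the can at (381,280), the tray around (290,380) and the mast from (198,408) to (235,460) with the red lever at (190,455). In the side view the tin is at (400,450), the tray at (478,275) and the mast top at (477,120). I'll enlarge crops for precise pixels.

Run:
```python
from h import *
s=np.load("scene0.npy");d=np.load("side0.npy")
def crop(im,x,y,w,h):
    c=cv2.resize(im[y:y+h,x:x+w,::-1],(400,300),interpolation=cv2.INTER_CUBIC);return np.clip(c.astype(float)*1.5,0,255).astype(np.uint8)
# tin crops 40x30 x10 ; stand crops 160x120 x2.5
top=np.hstack([crop(s,275,150,48,36),crop(d,232,265,48,36)])
bot=np.hstack([crop(s,100,190,152,114*1),crop(d,255,70,100,75)])
cv2.imwrite("pics/c1.png",np.vstack([top,bot]))
```

```text
(no output)
```

View pics/c1.png

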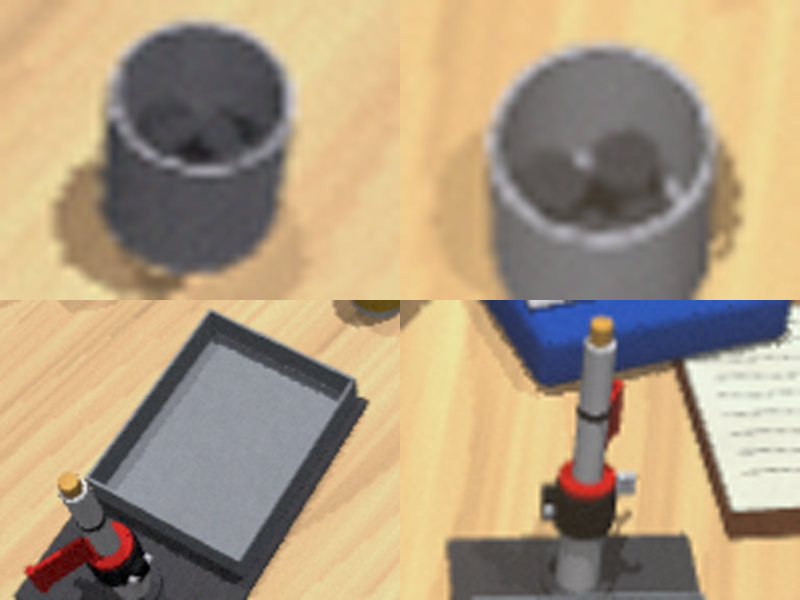

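The crops show the tin rim centre at scene (299,161.8) and side (256.2,282.4). The mast spigot, ring and hub, and the tray corners, are clear in both views.

Run:
```python
from h import *
np.set_printoptions(precision=4,suppress=True)
S=camera_model("scene");D=camera_model("side")
print("tin rim",tri([S,D],[(299,161.7),(256.2,282.2)]))
print("tin rim z.062",onz(S,[(299,161.7)],.062),onz(D,[(256.2,282.2)],.062))
print("spigot",tri([S,D],[(126.4,257.4),(305.3,75)]))
print("ring",tri([S,D],[(135,275.9),(303.3,100)]))
print("hub",tri([S,D],[(142,281),(301.5,113.7)]), onz(D,[(301.5,113.7)],.12))
# tray rim via scene plane
s=np.load("scene0.npy");d=np.load("side0.npy")
print("rim scene",onz(S,[(180.2,194.6),(234.9,220.4),(134.2,259.5)],.053))
print("rim side",onz(D,[(273.9,145.9),(331.5,142),(342,209),(276,211)],.053))
for n,im,m in(("scene",s,S),("side",d,D)):
    h=cv2.cvtColor(im,cv2.COLOR_RGB2HSV)
    red=((h[...,0]<6)|(h[...,0]>174))&(h[...,1]>150)&(h[...,2]>60)
    k,l,st,c=cv2.connectedComponentsWithStats(red.astype(np.uint8))
    print(n,[(st[i].tolist(),c[i]) for i in range(1,k) if st[i][4]>20])
# blade outer end in scene, center ~ px
print("blade mid guess", onz(S,[(100+60/2.632,190+265/2.632)],.137))
```

```text
tin rim [0.5639 0.3112 0.059 ]
tin rim z.062 [[0.5661 0.3096 0.062 ]] [[0.5627 0.3124 0.062 ]]
spigot [ 0.5126 -0.2079  0.2553]
ring [ 0.5118 -0.2131  0.1666]
hub [ 0.5125 -0.2062  0.1225] [[ 0.5123 -0.2093  0.12  ]]
rim scene [[ 0.383   0.0308  0.053 ]
 [ 0.5457  0.0641  0.053 ]
 [ 0.4265 -0.1725  0.053 ]]
rim side [[ 0.5801 -0.1345  0.053 ]
 [ 0.4167 -0.1776  0.053 ]
 [ 0.3781  0.0657  0.053 ]
 [ 0.5448  0.0981  0.053 ]]
scene [([132, 274, 19, 18, 138], array([142.8913, 284.2319])), ([110, 280, 21, 15, 63], array([119.1429, 287.8095]))]
side [([307, 90, 4, 14, 26], array([308.3462,  95.5   ])), ([295, 111, 14, 9, 72], array([301.2083, 115.75  ]))]
blade mid guess [[ 0.5034 -0.2488  0.137 ]]
```

```bash
python3 - <<'E'
from h import *
np.set_printoptions(precision=3,suppress=True)
S=camera_model("scene")
f=lambda *p:onz(S,[(x*.64,y*.64) for x,y in p],.0)[:,:2]
print("driver ends",f((383,218),(468,180)),"can base",f((381,296)),"spacer",f((545,238)),"flange",f((553,330)))
print("table left",f((505,330),(470,355)))
print([a for a in dir(robot) if a[0]!='_'])
E
python3 -m creep '[0,0,20,0,0,0,1, 30,-40,30,0,0,0,1]'
python3 -c "
from cell import robot;print(robot.sense()['qpos'],robot.sense()['ee_pos'])"
```

```text
driver ends [[0.369 0.312]
 [0.439 0.492]] can base [[0.481 0.174]] spacer [[0.636 0.468]] flange [[0.756 0.31 ]]
table left [[0.692 0.257]
 [0.674 0.18 ]]
['Unreachable', 'grip_point_offset', 'hand_in', 'sense']
clock: 0.3
ee_pos: [0.1978, 0.5126, 0.2616]
orientation: [3.139, -0.002, 2.847]
contact_force: [1.3, -0.1, -0.1]
opening: 0.0854
grasp_force: 0.0
[ 1.04366905  0.12829713  1.56905467  0.00207199  1.4424696  -0.23265823] [0.19784718 0.51255058 0.2615557 ]
```

```bash
python3 -m creep '[0,-20,10,0.15,0,0,1, 20,-40,30,0.3,0,0,1, 50,-60,30,0.45,0,0,1, 80,-80,30,0.5,0,0,1]' >/dev/null
cat > kin.py <<'E'
from h import *
from scipy.optimize import least_squares
from scipy.spatial.transform import Rotation as Ro
def Rm(q):
    return (Ro.from_euler('z',q[0])*Ro.from_euler('y',q[1]+q[2])*Ro.from_euler('z',q[3])*Ro.from_euler('y',q[4])*Ro.from_euler('z',q[5]+np.pi/2)).as_matrix()
def fk(q,P):
    h,L1,L2,T=P;R=Rm(q);a=q[1]+q[2]
    r=L1*np.sin(q[1])+L2*np.sin(a);z=h+L1*np.cos(q[1])+L2*np.cos(a)
    return np.array([r*np.cos(q[0]),r*np.sin(q[0]),z])+T*R[:,2],R
E
python3 - <<'E'
from kin import *
s=robot.sense();np.set_printoptions(precision=4,suppress=True)
Q=[[1.11951289e+00,2.07362962e-01,1.54282048e+00,1.33925668e-05,1.39349018e+00,-1.50482954e-01],[1.04366905,0.12829713,1.56905467,0.00207199,1.4424696,-0.23265823],s['qpos']]
E_=[[0.17006008,0.54856175,0.23022142],[0.19784718,0.51255058,0.2615557],s['ee_pos']]
r=least_squares(lambda P:np.concatenate([fk(q,P)[0]-e for q,e in zip(Q,E_)]),[.4,.4,.4,.25])
print(r.x,r.fun*1e3,s['qpos'],s['ee_pos'])
print(Rm(s['qpos']).round(3),Ro.from_euler('xyz',s['orientation']).as_matrix().round(3))
E
```

```text
[0.2556 0.5772 0.4639 0.5154] [ 80.3571 -31.8375  -7.9337  70.3395 -49.6944  -7.4267   3.2576  -3.5224
  15.3604] [ 0.5571 -0.223   1.9267  0.4552  1.1929 -0.8303] [0.2789 0.4274 0.29  ]
[[-0.955  0.297  0.   ]
 [ 0.26   0.837  0.482]
 [ 0.142  0.46  -0.876]] [[-0.955  0.297  0.   ]
 [ 0.26   0.837  0.482]
 [ 0.142  0.46  -0.876]]
```

```bash
cat > kin.py <<'E'
from h import *
from scipy.optimize import least_squares
from scipy.spatial.transform import Rotation as Ro
np.set_printoptions(precision=4,suppress=True)
def Rm(q):
    return (Ro.from_euler('z',q[0])*Ro.from_euler('y',q[1]+q[2])*Ro.from_euler('z',q[3])*Ro.from_euler('y',q[4])*Ro.from_euler('z',q[5]+np.pi/2)).as_matrix()
def fk(q,P):
    h,L1,L2,T,o=P;R=Rm(q);a=q[1]+q[2]
    r=L1*np.sin(q[1])+L2*np.sin(a);z=h+L1*np.cos(q[1])+L2*np.cos(a)
    c,s=np.cos(q[0]),np.sin(q[0])
    return np.array([r*c-o*s,r*s+o*c,z])+T*R[:,2],R
E
python3 - <<'E'
from kin import *
s=robot.sense()
Q=[[1.11951289e+00,2.07362962e-01,1.54282048e+00,1.33925668e-05,1.39349018e+00,-1.50482954e-01],[1.04366905,0.12829713,1.56905467,0.00207199,1.4424696,-0.23265823],s['qpos']]
E_=[[0.17006008,0.54856175,0.23022142],[0.19784718,0.51255058,0.2615557],s['ee_pos']]
r=least_squares(lambda P:np.concatenate([fk(q,P)[0]-e for q,e in zip(Q,E_)]),[.4,.4,.4,.25,.087])
P=r.x;print(P,r.fun*1e3)
np.save("P",P)
lo=np.array([-2.73,-.86,.23,-1.11,.08,-2.82]);hi=np.array([2.73,2.22,2.46,4.25,2.63,2.82])
def ik(p,R):
    out=[]
    for k in range(60):
        q0=np.random.default_rng(k).uniform(lo,hi)
        f=lambda q:np.r_[(fk(q,P)[0]-p)*5,(fk(q,P)[1]-R).ravel()]
        r=least_squares(f,q0,bounds=(lo,hi))
        if np.abs(r.fun).max()<1e-3 and not any(np.abs(r.x-o).max()<.05 for o in out): out.append(r.x)
    return out
def RT(zdir,ydir):
    z=zdir/np.linalg.norm(zdir);y=np.array(ydir,float);return np.c_[np.cross(y,z),y,z]
rad=np.pi/180
for az in(-90,-60,0,30,180-60):
  print("AZ",az)
  e=np.array([np.cos(az*rad),np.sin(az*rad),0]);n=np.array([-e[1],e[0],0])
  a,b=50*rad,75*rad
  zg=e*np.sin(a)+[0,0,-np.cos(a)];zp=e*np.sin(b)+[0,0,-np.cos(b)]
  # grasp point at (0.564,.311,.04)
  for sg in(1,-1):
    print(" grasp",sg,*ik(np.array([.564,.311,.04])+zg*.0187,RT(zg,sg*n)),sep="\n   ")
    print(" pour",sg,*ik(np.array([.482,-.053,.09])-e*.04+[0,0,.03]+zp*.0187,RT(zp,sg*n)),sep="\n   ")
E
```

```text
[0.1939 0.4477 0.4861 0.315  0.0863] [ 0.7586  1.867   0.0259 -1.3435 -2.0504 -0.0175  0.5243  0.0188 -0.0084]
AZ -90
 grasp
   1
   [ 0.6508  0.9046  1.1828 -0.6582  1.657   0.8033]
 pour
   1
 grasp
   -1
   [ 0.6508  0.9046  1.1828 -0.6582  1.657  -2.3383]
 pour
   -1
AZ -60
 grasp
   1
   [ 0.7174  0.712   1.5301 -0.9012  1.2825  0.6411]
 pour
   1
 grasp
   -1
   [ 0.7174  0.712   1.5301 -0.9012  1.2825 -2.5005]
 pour
   -1
AZ 0
 grasp
   1
 pour
   1
 grasp
   -1
 pour
   -1
AZ 30
 grasp
   1
   [0.2848 0.2787 2.2366 2.4663 0.2941 2.0695]
 pour
   1
 grasp
   -1
   [ 0.2848  0.2787  2.2366  2.4663  0.2941 -1.0721]
 pour
   -1
AZ 120
 grasp
   1
   [0.0413 0.727  1.5036 0.7519 1.4573 2.3526]
 pour
   1
   [-0.5986  0.8455  1.3753  0.5193  2.1368  1.9922]
 grasp
   -1
   [ 0.0413  0.727   1.5036  0.7519  1.4573 -0.789 ]
 pour
   -1
   [-0.5986  0.8455  1.3753  0.5193  2.1368 -1.1494]
```

```bash
cat >> kin.py <<'E'
P=np.load("P.npy")
lo=np.array([-2.73,-.86,.23,-1.11,.08,-2.82]);hi=np.array([2.73,2.22,2.46,4.25,2.63,2.82])
def ik(p,R,n=25):
    out=[]
    for k in range(n):
        q0=np.random.default_rng(k).uniform(lo,hi)
        f=lambda q:np.r_[(fk(q,P)[0]-p)*5,(fk(q,P)[1]-R).ravel()]
        r=least_squares(f,q0,bounds=(lo,hi))
        if np.abs(r.fun).max()<1e-3 and not any(np.abs(r.x-o).max()<.05 for o in out): out.append(r.x)
    return out
rad=np.pi/180
def RT(az,b,sg=1):
    e=np.array([np.cos(az*rad),np.sin(az*rad),0]);b=b*rad
    z=e*np.sin(b)+[0,0,-np.cos(b)];y=sg*np.array([-e[1],e[0],0]);return np.c_[np.cross(y,z),y,z]
E
python3 - <<'E'
from kin import *
def show(t,p,az,b):
    for q in ik(p,RT(az,b)): print(t,az,b,q,"q6 alt",q[5]-np.pi if q[5]>0 else q[5]+np.pi)
for az in(90,105,120):
  for a in(50,60):
    R=RT(az,a);show("grasp",np.array([.564,.311,.04])+R[:,2]*.0187,az,a)
for az in(120,135,150,170):
  for b in(60,70):
    R=RT(az,b);e=R[:,2]*[1,1,0];e/=np.linalg.norm(e)
    show("pour",np.array([.482,-.053,.13])-e*.04+R[:,2]*.0187,az,b)
E
```

```text
grasp 90 50 [-0.0042  0.5295  1.8446  1.041   1.0924  2.4689] q6 alt -0.6727021535162727
grasp 90 60 [-0.0569  0.5973  1.8576  1.1811  1.2074  2.3147] q6 alt -0.8268454234515819
grasp 105 50 [0.0087 0.6274 1.6781 0.886  1.2781 2.4193] q6 alt -0.7222950814105658
grasp 105 60 [-0.0369  0.7     1.6692  1.      1.3896  2.3159] q6 alt -0.8256641979406849
grasp 120 50 [0.0413 0.727  1.5036 0.7519 1.4573 2.3526] q6 alt -0.7890126710111738
grasp 120 60 [0.0035 0.8059 1.4718 0.8503 1.5733 2.2913] q6 alt -0.8502550179528354
pour 120 60 [-0.5802  0.6938  1.4412  0.4364  1.9671  1.9959] q6 alt -1.1456831858277663
pour 120 70 [-0.5939  0.787   1.3942  0.4938  2.09    1.9969] q6 alt -1.144673315714467
pour 135 60 [-0.4799  0.7678  1.3142  0.3006  2.0666  1.8736] q6 alt -1.2680109959582724
pour 135 70 [-0.4886  0.8633  1.2562  0.3467  2.1998  1.8845] q6 alt -1.257114257688925
pour 150 60 [-0.379   0.8215  1.2205  0.1485  2.1372  1.7236] q6 alt -1.4180167378606838
pour 150 70 [-0.383   0.9196  1.1533  0.1744  2.2797  1.7334] q6 alt -1.408240258376494
pour 170 60 [-0.2449  0.8548  1.1618 -0.0738  2.1698  1.4939] q6 alt -1.6477249485466405
pour 170 70 [-0.243   0.9549  1.0883 -0.0877  2.3174  1.4877] q6 alt -1.6539091231239085
```

```bash
cat >> kin.py <<'E'
def go(p,R):
    s=robot.sense();R0=Ro.from_euler('xyz',s['orientation']).as_matrix()
    print("shift mm",((np.array(p)-s['ee_pos'])*1e3).round(1),"rotvec",Ro.from_matrix(R@R0.T).as_rotvec().round(3),"clock",s['clock'])
E
python3 - <<'E'
from kin import *
s=robot.sense();print(s['ee_pos'],s['qpos'],s['qd'])
R=RT(105,55,-1);t=np.array([.564,.311,.04])
go(t-R[:,2]*.175,R);go(t+R[:,2]*.025,R);print(R[:,2]*200)
E
```

```text
[0.2789 0.4274 0.29  ] [ 0.5571 -0.223   1.9267  0.4552  1.1929 -0.8303] [-1.1559 -0.0206  0.1516  0.742   0.1216 -1.3164]
shift mm [ 322.2 -254.9 -149.6] rotvec [ 0.274  0.882 -0.71 ] clock 0.7
shift mm [ 279.8  -96.6 -264.3] rotvec [ 0.274  0.882 -0.71 ] clock 0.7
[ -42.4024  158.248  -114.7153]
```

```bash
python3 -m creep '[0,0,0,0,0,0,1, 0,0,0,0,0,0,1]'>/dev/null
python3 - <<'E'
from kin import *
R=RT(105,55,-1);t=np.array([.564,.311,.04])
go(t-R[:,2]*.175,R)
E
```

```text
shift mm [ 320.5 -256.4 -150.3] rotvec [ 0.278  0.879 -0.709] clock 0.9
```

```bash
python3 -m creep '[0,0,0,0.034,0.11,-0.089,1, 40,-40,0,0.068,0.22,-0.178,1, 80,-65,0,0.102,0.33,-0.266,1, 120,-96,-10,0.136,0.44,-0.355,1, 160,-128,-20,0.17,0.55,-0.443,1, 200,-160,-40,0.204,0.66,-0.532,1, 240,-192,-70,0.238,0.77,-0.62,1, 280,-224,-110,0.278,0.879,-0.709,1, 320,-256,-150,0.278,0.879,-0.709,1, 320,-256,-150,0.278,0.879,-0.709,1, 320,-256,-150,0.278,0.879,-0.709,1, 320,-256,-150,0.278,0.879,-0.709,1]'
python3 - <<'E'
from kin import *
R=RT(105,55,-1);t=np.array([.564,.311,.04])
go(t-R[:,2]*.175,R);print(robot.sense()['qpos'])
im=read_camera("wrist");cv2.imwrite("pics/w1.png",im[:,:,::-1]);m=camera_model("wrist")
print(proj(m,[[.564,.311,.062],[.564,.311,0]]))
E
```

```text
clock: 2.1
ee_pos: [0.5991, 0.1758, 0.1387]
orientation: [-3.14, -0.963, 1.835]
contact_force: [-0.6, 0.1, 0.8]
opening: 0.0851
grasp_force: 0.0
shift mm [ 2.1 -3.3  1.6] rotvec [-0.003 -0.002 -0.004] clock 2.1
[-0.2399  0.6505  1.4294  0.8036  1.6403 -0.698 ]
[[255.0015 161.2088]
 [254.6596 194.2067]]
```

View pics/w1.png

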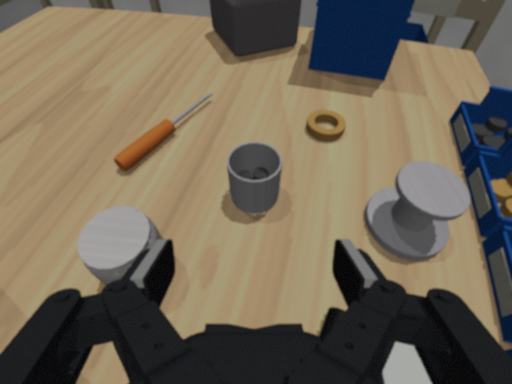

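The wrist view shows the tin rim centred at (254,161), where I predicted (255,161), with clear space all round it. I'll advance and grip.

```bash
python3 -m creep '[-8,31,-23,0,0,0,1, -16,62,-45,0,0,0,1, -24,93,-68,0,0,0,1, -32,124,-90,0,0,0,1, -40,155,-113,0,0,0,1, -40,155,-113,0,0,0,1, -40,155,-113,0,0,0,1, -40,155,-113,0,0,0,0, -40,155,-113,0,0,0,0, -40,155,-113,0,0,0,0, -40,155,-113,0,0,0,0, -40,155,-113,0,0,0,0]' 40
python3 - <<'E'
from kin import *
R=RT(105,55,-1);t=np.array([.564,.311,.04])
go(t+R[:,2]*.025,R)
E
```

```text
clock: 3.35
ee_pos: [0.5612, 0.3286, 0.0308]
orientation: [3.131, -0.963, 1.842]
contact_force: [-1.5, 0.8, 6.2]
opening: 0.0616
grasp_force: 43.2
shift mm [-2.5  2.2 -5.2] rotvec [-0.005  0.005 -0.   ] clock 3.35
```

Run:
```python
from kin import *
s=robot.sense();Rg=Ro.from_euler('xyz',s['orientation']).as_matrix();p=s['ee_pos']
rel=Rg.T@(np.array([.563,.311,.062])-p)   # rim in tool
relb=Rg.T@(np.array([.563,.311,.0])-p);np.save("rel",np.array([rel,relb]))
R=RT(160,68,1);e=R[:,2]*[1,1,0];e/=np.linalg.norm(e)
rim=np.array([.482,-.053,.105])-e*.02
tcp=rim-R@rel;print("tcp pour",tcp,"bottom",tcp+R@relb,"zaxis",R[:,2])
Ru=RT(160,68,-1);print("unrolled bottom",tcp+Ru@relb)
for q in ik(tcp,R)+ik(tcp+[0,0,.04],Ru): print(q)
go(tcp+[0,0,.06],Ru)
```

```text
tcp pour [ 0.4664 -0.0502  0.1074] bottom [ 0.4522 -0.0417  0.1389] zaxis [-0.8713  0.3171 -0.3746]
unrolled bottom [ 0.4749 -0.0565  0.0735]
[-0.3143  0.8625  1.2719  0.0397  2.1934  1.607 ]
[-0.3143  0.8148  1.262   0.0415  2.251  -1.5317]
shift mm [ -94.9 -378.8  136.6] rotvec [0.167 0.162 0.956] clock 3.35
```

Run:
```python
from kin import *
rel,relb=np.load("rel.npy")
R=RT(160,74,1);e=R[:,2]*[1,1,0];e/=np.linalg.norm(e)
rim=np.array([.482,-.053,.112])+e*.015
tcp=rim-R@rel;print("tcp pour",tcp,"bottom",tcp+R@relb,"zaxis",R[:,2]); np.save("pour",tcp)
Ru=RT(160,74,-1);print("unrolled bottom",tcp+Ru@relb)
for q in ik(tcp,R)+ik(tcp+[0,0,.04],Ru): print(q)
go(tcp+[0,0,.04],Ru)
```

```text
tcp pour [ 0.4339 -0.0383  0.1182] bottom [ 0.4229 -0.0311  0.1512] zaxis [-0.9033  0.3288 -0.2756]
unrolled bottom [ 0.4391 -0.0435  0.0833]
[-0.3132  0.8438  1.3572  0.0437  2.2315  1.6075]
[-0.3132  0.792   1.3514  0.0458  2.289  -1.5307]
shift mm [-127.3 -367.   127.3] rotvec [0.247 0.235 0.952] clock 3.35
```

```bash
python3 -m creep '[0,0,30,0,0,0,0, 0,0,70,0,0,0.1,0, 0,-10,110,0.04,0.04,0.2,0, -10,-40,127,0.08,0.08,0.33,0, -25,-80,127,0.12,0.12,0.45,0, -42,-125,127,0.16,0.15,0.58,0, -60,-170,127,0.19,0.18,0.7,0, -76,-215,127,0.21,0.2,0.82,0, -92,-260,127,0.247,0.235,0.952,0, -107,-305,127,0.247,0.235,0.952,0, -120,-345,127,0.247,0.235,0.952,0, -127,-367,127,0.247,0.235,0.952,0]'; python3 -m creep '[0,0,0,0,0,0,0,0,0,0,0,0,0,0]'
python3 - <<'E'
from kin import *
go(np.load("pour.npy"),RT(160,74,-1));print(robot.sense()['qpos'],RT(160,74,-1)[:,2]*1.75)
E
```

```text
clock: 4.55
ee_pos: [0.4323, -0.0414, 0.1539]
orientation: [-3.13, -1.286, 2.78]
contact_force: [1.1, -0.1, -2.9]
opening: 0.0616
grasp_force: 44.8
clock: 4.75
ee_pos: [0.4331, -0.0388, 0.1545]
orientation: [-3.136, -1.286, 2.786]
contact_force: [-0.5, -0.1, -3.3]
opening: 0.0616
grasp_force: 44.9
shift mm [  0.8   0.5 -36.3] rotvec [0.003 0.004 0.001] clock 4.75
[-0.3142  0.8617  1.2446  0.0464  2.3211 -1.5277] [-1.5808  0.5753 -0.4824]
```

```bash
python3 -m creep '[0,0,0,-0.134,0.049,-0.041,0, 0,0,0,-0.268,0.097,-0.082,0, 0,0,-5,-0.402,0.146,-0.122,0, 0,0,-10,-0.536,0.195,-0.163,0, 0,0,-15,-0.67,0.244,-0.204,0, 0,0,-20,-0.804,0.292,-0.245,0, 0,0,-25,-0.938,0.341,-0.286,0, 0,0,-30,-1.072,0.39,-0.326,0, 0,0,-36,-1.206,0.438,-0.367,0, 0,0,-36,-1.34,0.487,-0.408,0, 0,0,-36,-1.474,0.536,-0.449,0, 0,0,-36,-1.6,0.582,-0.488,0]'
python3 - <<'E'
from kin import *
R=RT(160,74,1);go(np.load("pour.npy"),R);print(robot.sense()['qpos'])
E
```

```text
clock: 5.95
ee_pos: [0.4333, -0.0369, 0.1184]
orientation: [-1.855, 0.199, 1.168]
contact_force: [-0.4, -0.4, -3.1]
opening: 0.0616
grasp_force: 45.3
shift mm [ 0.6 -1.4 -0.3] rotvec [-1.233  0.445 -0.378] clock 5.95
[-0.3099  0.9198  1.233   0.0449  2.2808  0.2465]
```

```bash
python3 -m creep '[0,0,0,-0.134,0.049,-0.041,0, 0,0,0,-0.268,0.097,-0.082,0, 0,0,0,-0.402,0.146,-0.122,0, 0,0,0,-0.536,0.195,-0.163,0, 0,0,0,-0.67,0.244,-0.204,0, 0,0,0,-0.804,0.292,-0.245,0, 0,0,0,-0.938,0.341,-0.286,0, 0,0,0,-1.072,0.39,-0.326,0, 0,0,0,-1.233,0.445,-0.378,0, 0,0,0,-1.233,0.445,-0.378,0, 0,0,0,-1.233,0.445,-0.378,0, 0,0,0,-1.233,0.445,-0.378,0]'
python3 - <<'E'
from kin import *
print(robot.sense()['qpos'],robot.sense()['contact_force'])
a=read_camera("scene")[150:330,90:290,::-1];b=read_camera("side")[60:240,230:430,::-1]
cv2.imwrite("pics/p1.png",np.clip(np.hstack([cv2.resize(x,(400,360)) for x in (a,b)])*1.5,0,255).astype(np.uint8))
E
```

```text
clock: 7.15
ee_pos: [0.433, -0.0377, 0.1192]
orientation: [-3.116, 1.29, -0.323]
contact_force: [0.9, 0.1, -1.3]
opening: 0.0614
grasp_force: 45.0
[-0.3131  0.9167  1.2353  0.0472  2.2794  1.6044] [ 0.919   0.0857 -1.3423]
```

View pics/p1.png

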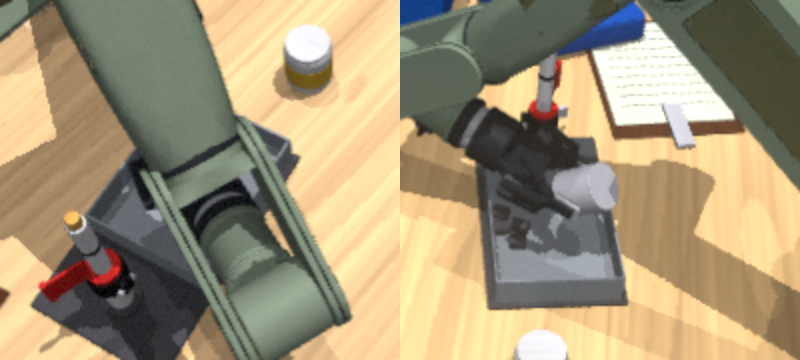

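The side view shows the tin tipped over the tray with slugs in it near (515,230). The wrist load fell by about 2 N, which matches all four leaving. I'll give it a short shake, then roll back.

```bash
python3 -m creep '[10,-3,6,0,0,0,0, 0,0,0,0,0,0,0, 10,-3,6,0,0,0,0, 0,0,0,0,0,0,0, 0,0,20,0,0,0,0,0,0,40,0,0,0,0]'; python3 -c "
from kin import *
a=[robot.sense()['contact_force']];print(a)
R=RT(160,74,-1);print(R[:,2])"
python3 -m creep '[0,0,0,0.134,-0.049,0.041,0, 0,0,0,0.268,-0.097,0.082,0, 0,0,0,0.402,-0.146,0.122,0, 0,0,0,0.536,-0.195,0.163,0, 0,0,0,0.67,-0.244,0.204,0, 0,0,0,0.804,-0.292,0.245,0, 0,0,0,0.938,-0.341,0.286,0, 0,0,0,1.072,-0.39,0.326,0, 0,0,0,1.206,-0.438,0.367,0, 0,0,0,1.34,-0.487,0.408,0, 0,0,0,1.474,-0.536,0.449,0, 0,0,0,1.6,-0.582,0.488,0]'
python3 -m creep '[0,0,0,0.134,-0.049,0.041,0, 0,0,0,0.268,-0.097,0.082,0, 0,0,0,0.402,-0.146,0.122,0, 0,0,0,0.536,-0.195,0.163,0, 0,0,0,0.67,-0.244,0.204,0, 0,0,0,0.804,-0.292,0.245,0, 0,0,0,0.938,-0.341,0.286,0, 0,0,0,1.072,-0.39,0.326,0, 0,0,0,1.206,-0.438,0.367,0, 0,0,0,1.34,-0.487,0.408,0, 0,0,0,1.392,-0.507,0.425,0,0,0,0,1.392,-0.507,0.425,0]'
python3 - <<'E'
from kin import *
s=robot.sense();print(s['qpos'],s['contact_force'])
Rg=Ro.from_euler('xyz',[3.131,-.963,1.842]).as_matrix()
go([.5612,.3286,.1608],Rg)
E
```

```text
clock: 7.85
ee_pos: [0.4322, -0.0378, 0.1593]
orientation: [-3.121, 1.294, -0.329]
contact_force: [0.6, -0.6, -1.1]
opening: 0.0618
grasp_force: 45.0
[array([ 0.6015, -0.6193, -1.118 ])]
[-0.9033  0.3288 -0.2756]
clock: 9.05
ee_pos: [0.4333, -0.0382, 0.1601]
orientation: [-1.856, -0.204, 1.281]
contact_force: [0.6, 0.3, -0.9]
opening: 0.0617
grasp_force: 45.0
clock: 10.25
ee_pos: [0.4333, -0.0382, 0.16]
orientation: [2.598, -1.241, -2.921]
contact_force: [0.0, -0.4, -1.0]
opening: 0.0615
grasp_force: 45.0
[-0.3122  0.8558  1.2438  0.0461  2.331  -1.7046] [ 0.0432 -0.376  -1.0179]
shift mm [127.9 366.8   0.8] rotvec [-0.359 -0.113 -1.027] clock 10.25
```

```bash
python3 -m creep '[10,30,0,-0.04,-0.012,-0.11,0, 22,65,0,-0.08,-0.024,-0.22,0, 36,105,0,-0.115,-0.037,-0.34,0, 50,145,0,-0.15,-0.048,-0.45,0, 64,185,0,-0.19,-0.06,-0.56,0, 80,230,0,-0.23,-0.072,-0.67,0, 96,275,0,-0.27,-0.085,-0.78,0, 110,315,0,-0.31,-0.1,-0.89,0, 120,350,0,-0.359,-0.113,-1.027,0, 128,367,0,-0.359,-0.113,-1.027,0, 128,367,0,-0.359,-0.113,-1.027,0, 128,367,0,-0.359,-0.113,-1.027,0]'
python3 - <<'E'
from kin import *
go([.5612,.3286,.0315],Ro.from_euler('xyz',[3.131,-.963,1.842]).as_matrix())
E
```

```text
clock: 11.45
ee_pos: [0.5613, 0.3285, 0.1592]
orientation: [3.13, -0.964, 1.845]
contact_force: [-0.2, -0.7, -1.1]
opening: 0.0614
grasp_force: 45.0
shift mm [  -0.1    0.1 -127.7] rotvec [-0.001  0.    -0.002] clock 11.45
```

```bash
python3 -m creep '[0,0,-40,0,0,0,0, 0,0,-80,0,0,0,0, 0,0,-110,0,0,0,0, 0,0,-122,0,0,0,0, 0,0,-126,0,0,0,0, 0,0,-127,0,0,0,0, 0,0,-127,0,0,0,0]'
```

```text
clock: 12.15
ee_pos: [0.5623, 0.3287, 0.0337]
orientation: [3.126, -0.964, 1.846]
contact_force: [0.5, -0.4, -0.3]
opening: 0.0617
grasp_force: 45.0
```

```bash
python3 -m creep '[0,0,-2,0,0,0,0, 0,0,-2,0,0,0,0]'; python3 -m creep '[0,0,0,0,0,0,0.9, 0,0,0,0,0,0,1, 0,0,0,0,0,0,1, 0,0,0,0,0,0,1,0,0,0,0,0,0,1]'
```

```text
clock: 12.35
ee_pos: [0.5615, 0.329, 0.0312]
orientation: [3.127, -0.964, 1.845]
contact_force: [0.8, 0.4, -0.7]
opening: 0.0612
grasp_force: 45.0
clock: 12.85
ee_pos: [0.5608, 0.329, 0.0302]
orientation: [3.131, -0.964, 1.842]
contact_force: [0.9, 0.0, 0.1]
opening: 0.0856
grasp_force: 0.0
```

```bash
python3 -m creep '[6,-24,17,0,0,0,1, 12,-48,35,0,0,0,1, 20,-79,57,0,0,0,1, 28,-110,80,0,0,0,1, 36,-135,98,0,0,0,1, 42,-158,115,0,0,0,1, 42,-150,150,0,0,0,1, 42,-140,190,0,0,0,1, 42,-140,190,0,0,0,1]'
python3 - <<'E'
from kin import *
w=read_camera("wrist");a=read_camera("scene");b=read_camera("side");np.save("s2",a);np.save("d2",b)
g=np.vstack([np.hstack([cv2.resize(w[80:260,150:390],(400,300)),cv2.resize(b[215:340,200:360],(400,300))]),np.hstack([cv2.resize(a[190:304,100:252],(400,300),interpolation=2),cv2.resize(b[70:220,240:440],(400,300),interpolation=2)])])
cv2.imwrite("pics/q1.png",np.clip(g[:,:,::-1]*1.5,0,255).astype(np.uint8))
s=robot.sense();print(s['qpos'],s['ee_pos'])
# mast target: tool down, closing axis at -18deg -> above
m=np.array([.512,-.209]);ang=np.radians(-18)
y=np.array([np.cos(ang),np.sin(ang),0]);z=np.array([0,0,-1.]);R=np.c_[np.cross(y,z),y,z]
go([*m,.30],R)
for q in ik(np.array([*m,.135]),R): print(q)
E
```

```text
clock: 13.75
ee_pos: [0.6057, 0.1894, 0.2268]
orientation: [3.111, -0.961, 1.859]
contact_force: [0.6, -0.8, -0.2]
opening: 0.0853
grasp_force: 0.0
[-0.2211  0.5462  1.4018  0.8273  1.7137 -0.5928] [0.6024 0.1889 0.2197]
shift mm [ -90.4 -397.9   80.3] rotvec [-0.976  0.03  -0.534] clock 13.9
[-0.5443  0.2143  1.7388 -0.      1.1885 -0.2302]
```

View pics/q1.png

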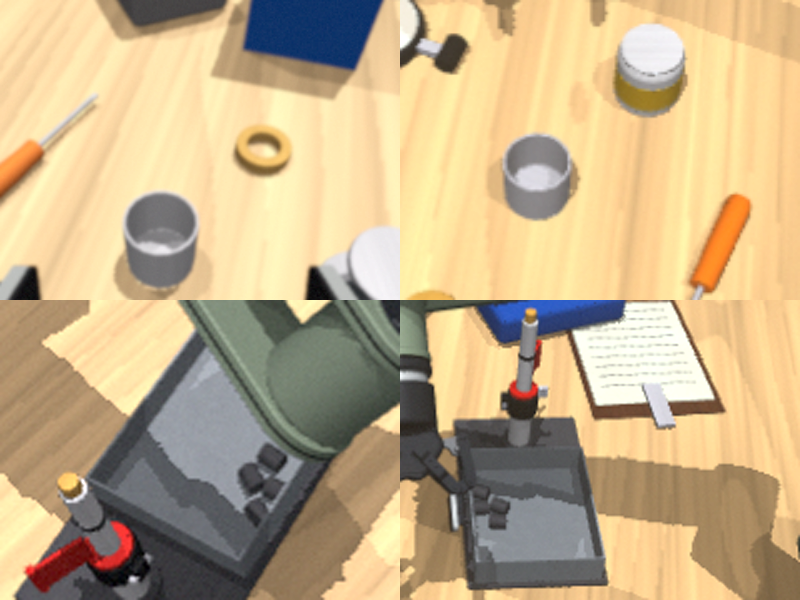

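The tin stands upright and empty, and four slugs lie in the tray at (250–275,455–510) in the bottom-left crop. Next is the mast.

```bash
python3 -m creep '[0,0,40,-0.13,0.004,-0.07,1, 0,-10,80,-0.26,0.008,-0.14,1, -5,-30,110,-0.39,0.012,-0.21,1, -15,-65,110,-0.52,0.016,-0.28,1, -25,-105,110,-0.65,0.02,-0.36,1, -35,-145,110,-0.78,0.024,-0.43,1, -48,-190,110,-0.9,0.028,-0.5,1, -62,-235,110,-0.976,0.03,-0.534,1, -76,-275,110,-0.976,0.03,-0.534,1, -90,-310,110,-0.976,0.03,-0.534,1, -90,-310,110,-0.976,0.03,-0.534,1, -90,-310,110,-0.976,0.03,-0.534,1]'
python3 - <<'E'
from kin import *
w=read_camera("wrist");m=camera_model("wrist");np.save("w3",w);import pickle;pickle.dump(m,open("w3.pkl","wb"))
cv2.imwrite("pics/w3.png",cv2.resize(np.clip(w[:,:,::-1]*1.4,0,255).astype(np.uint8),(800,600)))
print(proj(m,[[.5125,-.209,.12],[.5125,-.209,.25]]),robot.sense()['ee_pos'])
E
```

```text
clock: 15.1
ee_pos: [0.512, -0.1214, 0.3282]
orientation: [-3.139, -0.002, 1.255]
contact_force: [0.9, -0.1, 0.1]
opening: 0.0858
grasp_force: 0.0
[[273.2589 223.1707]
 [282.3214 279.8393]] [ 0.5124 -0.1207  0.3285]
```

View pics/w3.png

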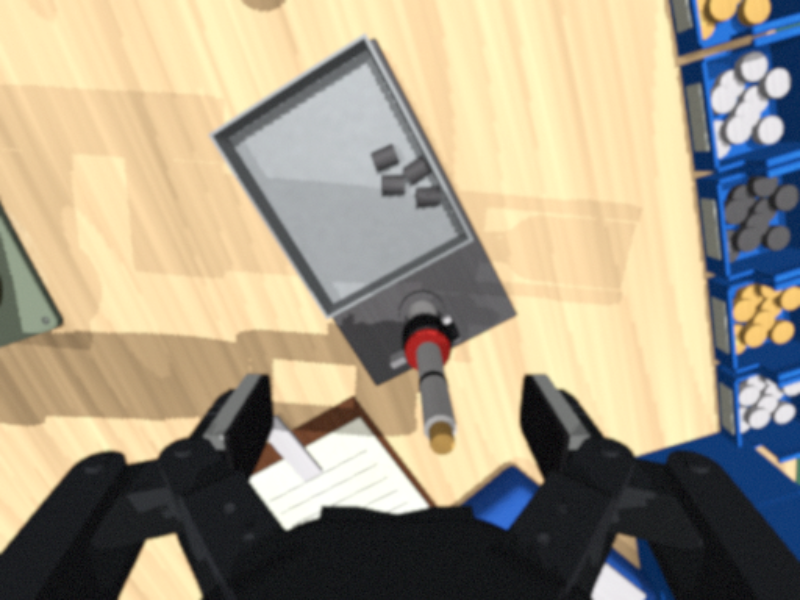

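The wrist view shows the spigot end at (442,440) and the hub at (430,345), both within 2 px of prediction. All four slugs are in the tray.

Run:
```python
from kin import *
import pickle
W=pickle.load(open("w3.pkl","rb"));S=camera_model("scene");D=camera_model("side")
print("spigot",tri([S,D,W],[(126.4,257.4),(305.3,75),(282.9,281)]))
print("ring",tri([S,D,W],[(135,275.9),(303.3,100),(276.5,242)]))
print("hub",onz(W,[(274.5,223)],.12))
ang=np.radians(-18);y=np.array([np.cos(ang),np.sin(ang),0]);z=np.array([0,0,-1.]);R=np.c_[np.cross(y,z),y,z]
go([.5125,-.2095,.19],R)
```

```text
spigot [ 0.5127 -0.2076  0.255 ]
ring [ 0.512  -0.2132  0.1667]
hub [[ 0.5142 -0.2093  0.12  ]]
shift mm [   0.1  -88.8 -138.5] rotvec [-0.002 -0.001  0.   ] clock 15.15
```

```bash
python3 -m creep '[0,-40,0,0,0,0,1, 0,-75,0,0,0,0,1, 0,-88,0,0,0,0,1, 0,-88,-30,0,0,0,1, 0,-88,-65,0,0,0,1, 0,-88,-100,0,0,0,1, 0,-88,-120,0,0,0,1, 0,-88,-132,0,0,0,1, 0,-88,-132,0,0,0,1, 0,-88,-132,0,0,0,1]'
python3 -m creep '[0,0,0,0,0,0,0, 0,0,0,0,0,0,0, 0,0,0,0,0,0,0, 0,0,0,0,0,0,0, 0,0,0,0,0,0,0, 0,0,0,0,0,0,0]' 90
python3 -c "
from kin import *
a=read_camera('scene');b=read_camera('side');np.save('s3',a);np.save('d3',b)
g=np.hstack([cv2.resize(a[230:320,100:200],(400,360),interpolation=2),cv2.resize(b[60:150,255:355],(400,360),interpolation=2)])
cv2.imwrite('pics/g1.png',np.clip(g[:,:,::-1]*1.4,0,255).astype(np.uint8))"
```

```text
clock: 16.15
ee_pos: [0.5136, -0.2087, 0.199]
orientation: [3.139, -0.001, 1.258]
contact_force: [0.3, 0.2, 0.5]
opening: 0.0851
grasp_force: 0.0
clock: 16.75
ee_pos: [0.5124, -0.209, 0.1984]
orientation: [3.141, -0.001, 1.257]
contact_force: [-2.7, 0.5, 3.1]
opening: 0.02
grasp_force: 87.7
```

View pics/g1.png

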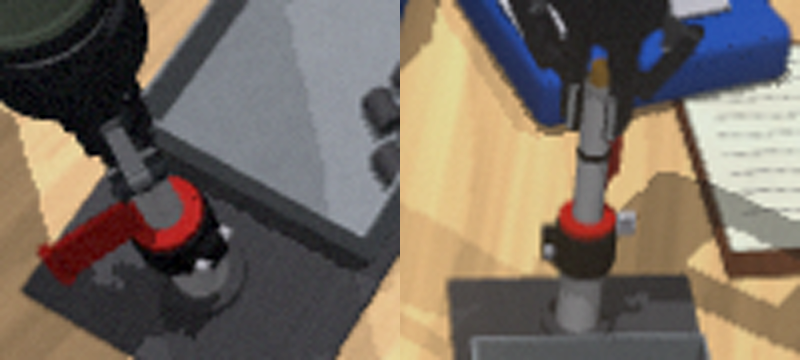

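Run:
```python
from kin import *
D=camera_model("side");b=np.load("d3.npy").astype(int)
def zfront(uv,c=(.5125,-.209),r=.0113):
    o,d=ray(D,[uv]);d=d[0];h=o[:2]-c;h/=np.linalg.norm(h);f=np.array(c)+h*r
    t=((f-o[:2])@h)/(d[:2]@h);return (o+t*d)
# column profile along mast in side image
for v in range(78,122):
    u=303.3-(v-100)*1.6/14
    print(v,round(u,1),b[v,int(round(u))].tolist(),zfront((u,v)).round(4)[[0,2]],end="; " if v%2 else "\n")
```

```text
78 305.8 [72, 56, 30] [0.5099 0.2534]
79 305.7 [71, 56, 31] [0.5099 0.2501]; 80 305.6 [70, 54, 30] [0.51   0.2469]
81 305.5 [76, 62, 40] [0.51   0.2436]; 82 305.4 [78, 74, 70] [0.5101 0.2403]
83 305.2 [75, 73, 73] [0.5101 0.2371]; 84 305.1 [71, 71, 72] [0.5102 0.2338]
85 305.0 [71, 71, 71] [0.5102 0.2304]; 86 304.9 [81, 80, 81] [0.5102 0.2271]
87 304.8 [82, 81, 82] [0.5103 0.2238]; 88 304.7 [84, 82, 83] [0.5103 0.2204]
89 304.6 [85, 84, 84] [0.5104 0.2171]; 90 304.4 [88, 87, 87] [0.5104 0.2137]
91 304.3 [85, 85, 85] [0.5104 0.2103]; 92 304.2 [87, 86, 88] [0.5105 0.2069]
93 304.1 [86, 86, 86] [0.5105 0.2035]; 94 304.0 [86, 84, 85] [0.5106 0.2001]
95 303.9 [88, 86, 87] [0.5106 0.1966]; 96 303.8 [87, 86, 86] [0.5107 0.1932]
97 303.6 [86, 86, 86] [0.5107 0.1897]; 98 303.5 [85, 85, 86] [0.5107 0.1862]
99 303.4 [31, 26, 22] [0.5108 0.1828]; 100 303.3 [41, 39, 38] [0.5108 0.1793]
101 303.2 [88, 87, 87] [0.5109 0.1757]; 102 303.1 [88, 88, 87] [0.5109 0.1722]
103 303.0 [88, 87, 87] [0.511  0.1687]; 104 302.8 [88, 87, 89] [0.511  0.1651]
105 302.7 [88, 88, 88] [0.511  0.1615]; 106 302.6 [88, 87, 87] [0.5111 0.158 ]
107 302.5 [88, 87, 88] [0.5111 0.1544]; 108 302.4 [90, 89, 89] [0.5112 0.1507]
109 302.3 [90, 88, 89] [0.5112 0.1471]; 110 302.2 [88, 87, 86] [0.5113 0.1435]
111 302.0 [87, 85, 87] [0.5113 0.1398]; 112 301.9 [89, 86, 87] [0.5113 0.1362]
113 301.8 [87, 86, 86] [0.5114 0.1325]; 114 301.7 [88, 86, 86] [0.5114 0.1288]
115 301.6 [96, 75, 75] [0.5115 0.1251]; 116 301.5 [119, 48, 44] [0.5115 0.1213]
117 301.4 [128, 30, 23] [0.5116 0.1176]; 118 301.2 [113, 30, 23] [0.5116 0.1138]
119 301.1 [80, 28, 21] [0.5116 0.1101]; 120 301.0 [52, 28, 24] [0.5117 0.1063]
121 300.9 [31, 27, 25] [0.5117 0.1025];
```

The ring's lower edge reads 54.5 mm above the hub top. I'll push down 55 mm and look again.

```bash
python3 -m creep '[0,0,-10,0,0,0,0, 0,0,-20,0,0,0,0, 0,0,-30,0,0,0,0, 0,0,-40,0,0,0,0, 0,0,-48,0,0,0,0, 0,0,-54,0,0,0,0, 0,0,-55,0,0,0,0, 0,0,-55,0,0,0,0, 0,0,-55,0,0,0,0]'
python3 -c "
from kin import *
a=read_camera('scene');b=read_camera('side');np.save('s4',a);np.save('d4',b)
g=np.hstack([cv2.resize(a[250:310,100:167],(400,360),interpolation=2),cv2.resize(b[80:140,270:337],(400,360),interpolation=2)])
cv2.imwrite('pics/g2.png',np.clip(g[:,:,::-1]*1.6,0,255).astype(np.uint8))
for v in range(106,122): print(v,b[v,299:305].sum(axis=-1).tolist(),b[v,302].tolist())"
```

```text
clock: 17.75
ee_pos: [0.5125, -0.209, 0.1434]
orientation: [3.141, -0.001, 1.257]
contact_force: [-4.1, 1.7, 6.2]
opening: 0.0201
grasp_force: 88.2
106 [230, 248, 252, 263, 264, 132] [88, 87, 88]
107 [231, 247, 259, 263, 264, 154] [88, 87, 88]
108 [235, 247, 257, 266, 260, 158] [89, 88, 89]
109 [240, 251, 260, 259, 261, 147] [87, 86, 86]
110 [237, 251, 260, 264, 261, 184] [88, 88, 88]
111 [238, 251, 260, 262, 258, 237] [88, 87, 87]
112 [224, 253, 262, 267, 255, 235] [89, 88, 90]
113 [161, 213, 248, 235, 228, 190] [79, 78, 78]
114 [84, 100, 167, 142, 128, 77] [49, 47, 46]
115 [136, 117, 122, 87, 117, 94] [41, 26, 20]
116 [187, 168, 171, 140, 165, 152] [93, 27, 20]
117 [177, 182, 178, 178, 178, 177] [129, 28, 21]
118 [159, 162, 165, 158, 160, 144] [114, 25, 19]
119 [117, 123, 126, 128, 114, 114] [79, 28, 21]
120 [85, 93, 102, 102, 91, 91] [51, 27, 24]
121 [78, 78, 80, 80, 80, 77] [30, 27, 23]
```

View pics/g2.png

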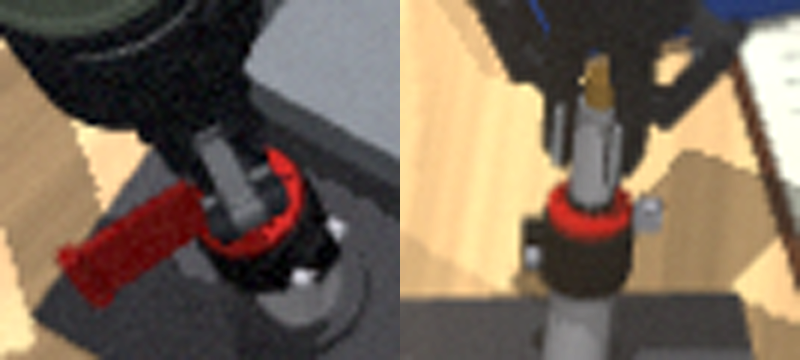

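Both views show the ring sitting right on the red hub, about 0.5 mm over its mark, with the blade still open and the finger clear of it. Now I'll swing clockwise.

```bash
python3 -m creep '[0,0,0,0,0,0,0, 0,0,0,0,0,0,0, 0,0,0,0,0,-0.1,0, 0,0,0,0,0,-0.2,0, 0,0,0,0,0,-0.3,0, 0,0,0,0,0,-0.4,0, 0,0,0,0,0,-0.5,0, 0,0,0,0,0,-0.6,0, 0,0,0,0,0,-0.7,0, 0,0,0,0,0,-0.8,0, 0,0,0,0,0,-0.8,0]'
python3 -c "
from kin import *
s=robot.sense();print(s['ft_torque'],s['qpos'])"
```

```text
clock: 18.95
ee_pos: [0.5142, -0.2105, 0.144]
orientation: [3.137, -0.002, 0.457]
contact_force: [0.9, -2.8, 4.9]
opening: 0.02
grasp_force: 88.8
[-0.3294  0.0402  0.0896] [-0.544   0.2496  1.68   -0.0007  1.2064  0.5702]
```

```bash
python3 -m creep '[0,0,0,0,0,-0.1,0, 0,0,-1,0,0,-0.2,0, 0,0,-1,0,0,-0.3,0, 0,0,-1,0,0,-0.4,0, 0,0,-1,0,0,-0.5,0, 0,0,-1,0,0,-0.6,0, 0,0,-1,0,0,-0.7,0, 0,0,-1,0,0,-0.75,0, 0,0,-1,0,0,-0.75,0]'
python3 -c "
from kin import *
s=robot.sense();print(s['ft_torque'],s['qpos'])
a=read_camera('scene');b=read_camera('side');np.save('s5',a);np.save('d5',b)
g=np.hstack([cv2.resize(a[250:310,100:167],(400,360),interpolation=2),cv2.resize(b[80:140,270:337],(400,360),interpolation=2)])
cv2.imwrite('pics/g3.png',np.clip(g[:,:,::-1]*1.6,0,255).astype(np.uint8))
for v in range(111,119): print(v,b[v,302].tolist())"
```

```text
clock: 19.85
ee_pos: [0.5144, -0.2126, 0.1439]
orientation: [3.135, -0.007, -0.292]
contact_force: [-0.4, -7.5, 5.7]
opening: 0.0204
grasp_force: 89.9
[-0.9317  0.2631  0.1049] [-0.5448  0.2505  1.6791 -0.0049  1.2039  1.3195]
111 [72, 70, 70]
112 [76, 74, 73]
113 [65, 64, 63]
114 [41, 38, 35]
115 [45, 30, 25]
116 [68, 32, 25]
117 [77, 25, 18]
118 [77, 28, 21]
```

View pics/g3.png

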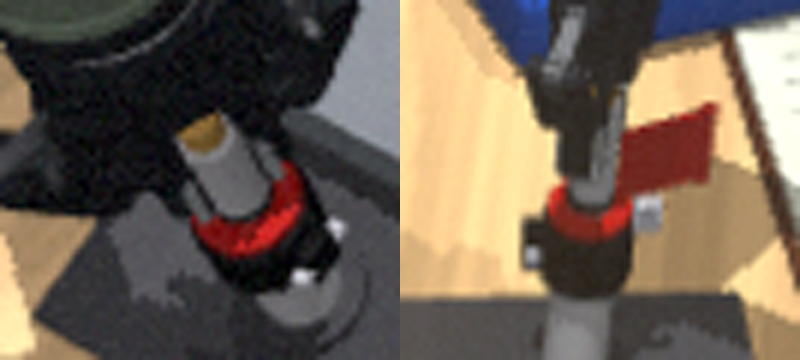

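Side view: the red blade now points to the robot's side, its outer end at (715,105), and the ring is still on the hub. I'll compute the angle left.

Run:
```python
from kin import *
D=camera_model("side")
c=np.array([.5125,-.2095])
p=onz(D,[(322.6,97.7),(270+310/5.97,80+183/6)],[.158,.116] if 0 else .158)
q=onz(D,[(270+312/5.97,80+183/6)],.116)
for x in (p[0],q[0]):
    v=x[:2]-c;print(x,np.linalg.norm(v),"lever",np.arctan2(v[1],v[0])%(2*np.pi)-np.pi-.205)
```

```text
[ 0.4579 -0.2442  0.158 ] 0.06472250777056737 lever 0.361686543377001
[ 0.454  -0.2384  0.116 ] 0.06523790223258477 lever 0.25464277406929814
```

```bash
for i in 1; do python3 -m creep '[0,0,0,0,0,-0.08,0, 0,0,0,0,0,-0.16,0, 0,0,0,0,0,-0.24,0, 0,0,0,0,0,-0.24,0]'; python3 -c "
from cell import robot;s=robot.sense();print(s['ft_torque'],s['qpos'])"; done
python3 -m creep '[0,0,0,0,0,-0.06,0, 0,0,0,0,0,-0.12,0, 0,0,0,0,0,-0.12,0]'; python3 -c "
from kin import *
s=robot.sense();print(s['ft_torque'],s['qpos'])
b=read_camera('side');np.save('d6',b)
h=cv2.cvtColor(b,cv2.COLOR_RGB2HSV);red=((h[...,0]<6)|(h[...,0]>174))&(h[...,1]>150)&(h[...,2]>50)
red[:, :306]=0;red[120:]=0;red[:85]=0
ys,xs=np.nonzero(red[:,:335]);D=camera_model('side');print(len(xs),xs.max())
x=xs.max();col=ys[xs==x-1];print(col)
for v,z in((col.min(),.158),(col.max(),.116)):
    p=onz(D,[(x,v)],z)[0];w=p[:2]-[.5125,-.2095];print(p,np.linalg.norm(w),np.arctan2(w[1],w[0])%(2*np.pi)-np.pi-.205)
for v in range(111,119): print(v,b[v,302].tolist())"
```

```text
clock: 20.35
ee_pos: [0.5141, -0.2133, 0.144]
orientation: [3.135, -0.008, -0.532]
contact_force: [-1.8, -9.1, 5.4]
opening: 0.0202
grasp_force: 90.1
[-1.1994909   0.3842161   0.07862776] [-0.54519687  0.25067775  1.67888872 -0.00658225  1.20405767  1.56017258]
clock: 20.65
ee_pos: [0.5139, -0.2135, 0.144]
orientation: [3.136, -0.008, -0.652]
contact_force: [-2.2, -10.0, 5.8]
opening: 0.0201
grasp_force: 90.3
[-1.3753  0.4862  0.0937] [-0.5454  0.2507  1.6789 -0.0074  1.2043  1.6799]
192 324
[102 103 104 105 106 107 108 109 110 111 112 113]
[ 0.4529 -0.2256  0.158 ] 0.0617199948200053 0.058184886085246385
[ 0.4484 -0.2281  0.116 ] 0.06673562755317541 0.07780380992640498
111 [86, 86, 86]
112 [87, 86, 87]
113 [77, 76, 76]
114 [46, 43, 42]
115 [60, 31, 26]
116 [108, 36, 30]
117 [130, 30, 25]
118 [116, 30, 24]
```

```bash
for k in 1 2; do python3 -m creep '[0,0,0,0,0,-0.04,0, 0,0,0,0,0,-0.04,0]'|egrep "force|orient|ee"; python3 -c "
from cell import robot;s=robot.sense();print(s['ft_torque'],s['joint_torque'])"; done
```

```text
ee_pos: [0.5138, -0.2137, 0.144]
orientation: [3.136, -0.009, -0.691]
contact_force: [-2.5, -10.2, 6.3]
grasp_force: 91.8
[-1.35296866  0.43440042  0.24661454] [  5.70342198 -34.35826421 -22.52206564   2.72815928   0.74410312
   0.39243188]
ee_pos: [0.5138, -0.2139, 0.144]
orientation: [3.136, -0.009, -0.731]
contact_force: [-3.3, -11.6, 5.3]
grasp_force: 93.4
[-1.3877666   0.54475704  0.44846803] [  5.84428892 -34.32500839 -22.49352157   2.90112466   0.78823144
   0.55106414]
```

The twist about the mast is climbing steeply, so the lever is on its stop. One small extra turn, then I'll verify.

```bash
python3 -m creep '[0,0,0,0,0,-0.04,0, 0,0,0,0,0,-0.04,0, 0,0,0,0,0,-0.04,0, 0,0,0,0,0,-0.04,0]'; python3 -c "
from kin import *
s=robot.sense();print(s['ft_torque'])
b=read_camera('side');D=camera_model('side')
h=cv2.cvtColor(b,cv2.COLOR_RGB2HSV);red=((h[...,0]<6)|(h[...,0]>174))&(h[...,1]>150)&(h[...,2]>50)
red[:, :306]=0;red[120:]=0;red[:85]=0
ys,xs=np.nonzero(red[:,:335]);x=xs.max();col=ys[xs==x-1];print(x,col)
for v,z in((col.min(),.158),(col.max(),.116)):
    p=onz(D,[(x,v)],z)[0];w=p[:2]-[.5125,-.2095];print(p,np.linalg.norm(w),np.arctan2(w[1],w[0])%(2*np.pi)-np.pi-.205)
a=read_camera('scene');w=read_camera('wrist')
g=np.vstack([np.hstack([cv2.resize(b[80:140,270:337],(400,300),interpolation=2),cv2.resize(a[245:320,100:200],(400,300),interpolation=2)]),np.hstack([cv2.resize(b[215:340,200:360],(400,300)),cv2.resize(w,(400,300))])])
cv2.imwrite('pics/f.png',np.clip(g[:,:,::-1]*1.5,0,255).astype(np.uint8))
for v in range(111,119): print(v,b[v,302].tolist())"
```

```text
clock: 21.5
ee_pos: [0.5138, -0.2141, 0.1441]
orientation: [3.135, -0.01, -0.77]
contact_force: [-2.6, -11.7, 5.6]
opening: 0.0198
grasp_force: 95.4
[-1.519   0.4995  0.5154]
324 [102 103 104 105 106 107 108 109 110 111 112 113 114]
[ 0.4529 -0.2256  0.158 ] 0.0617199948200053 0.058184886085246385
[ 0.4482 -0.2237  0.116 ] 0.06586931573311715 0.012023777411904385
111 [87, 86, 87]
112 [87, 85, 86]
113 [75, 74, 74]
114 [44, 42, 42]
115 [61, 32, 28]
116 [108, 35, 31]
117 [131, 31, 25]
118 [116, 28, 22]
```

View pics/f.png

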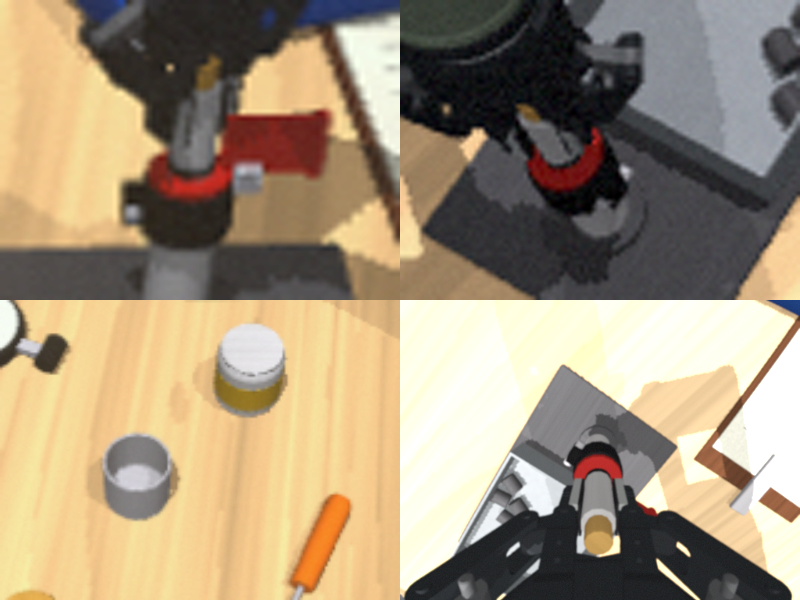

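The final views show the blade lying against the steel lug and unchanged over the last turn. The ring is on the hub, the tin is upright, and the slugs are in the tray.

```bash
python3 -c "
from cell import robot;print(robot.hand_in())"
```

```text
the job is handed in; nothing more can be done
None
```

I handed the job in at about 21.5 s, but the hand-in returned no verdict: all four slugs are in the tray, the empty tin is upright and released, and the mast is gripped within about 1–2 mm of its mark by camera, with the lever against its stop (image estimate 0.01–0.06 rad).

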